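# Sweep the stray screw caps into the collecting tray

## Robot

A 6-joint arm with a two-finger parallel gripper is mounted at the origin on a cart in front of the work surface, level with it; the furniture and walls round the work are solid. World frame = base frame: x ahead of the robot, y to its left, z up, the work surface at z = 0. Lengths are in m, angles in rad, forces in N, time in s.
With the tool pointing down it reaches from about 0.375 to 0.825 m from the base axis. Payload 5.5 kg.
Tool frame: the origin (TCP) lies between the finger pads; the fingertips stand 19 mm ahead of it and the grasp point (between the pads) is the TCP (tips_ahead is the distance from the TCP to the fingertips, in m); z points along the fingers, y is the line along which they close (so a half turn about z gives the same grasp; the last joint's range is limited). The gripper opens to 85 mm and grips with 20 to 120 N. Pads are 22 mm wide; open, the fingers measure 114 mm over their backs; the gripper's body (76 mm by 85 mm) begins 54 mm behind the grasp point. The pads swing forward as they close: fully open they stand 13 mm farther back than shut.
Start: joints at [-1.124, 0.314, -0.047, 1.21, 0, 1.571], TCP at [0.259, -0.541, 0.223] pointing down, gripper open.
Joint ranges: [-2.67, 2.67], [-0.69, 1.73], [-1.03, 1.25], [-2.08, 2.16], [-1.42, 1.45], [-3.14, 3.14]. Speed limits (rad/s): [2.39, 2.39, 3.01, 3.14, 3.14, 3.14].

## Interface

Orientations are given as a unit quaternion [x, y, z, w].
In Python, from bench import sense, capture, camera_params, finish_job, tips_ahead gives the robot as it stands. The module is installed in compiled form; this text tells all that it offers.
- The arm moves only by the tool apply_moves, never from a script. Its arguments are lists of equal length, an entry for each row: "angular": the turn, a rotation vector about the tool's x, y, z in rad, a list of three; "dp": the shift along the tool's x, y, z in cm, a list of three; "jaw": the opening, from 0 (shut) to 1 (fully open). A call has 1 to 20 rows; each row shifts and turns the commanded pose from where the row before left it, along the tool's axes as they then stand; what a row does not reach is not made up. A row lasts 1/10 s, in which the tool goes at most 50 mm and 8.59 degrees, less where a joint would pass 70% of its speed; a pose out of reach is approached as far as the arm can. A call is refused whole if a number of a shift passes 5 or a number of a turn 0.15, either way. A call with a gripper value outside its range is refused whole. The fingers move at their own pace and stop on an object; "squeeze" is the grip in N (left out, the last holds). Time passes only in rows, so rows that do not move let the fingers close. It gives the time, the measured TCP pose, the force, the opening and the grip force at its end, in the units of the state.
- sense(): the state, without advancing time (a new reading comes with each control period).
- capture(name): name is "side" or "top" or "wrist"; returns the picture (400x640x3 uint8, red, green, blue); there is no depth.
- camera_params(name): a dict with "fovy" (degrees; the focal length in pixels is half the picture's height over the tangent of half this angle, whatever the lens; pixels are square), "cx", "cy" (the principal point, pixels), "extrinsics" (4x4, takes a point from camera to world coordinates); the wrist camera has in their place "hand_eye" (4x4, takes a point from camera to tool coordinates, whose origin is the TCP and whose axes are the flange's). Camera axes: x right, y down, z forward; pixel columns grow to the right and rows downward; lengths in m; the calibration is good to about 2 mm. A picture is of the moment at which its call begins: read the wrist's pose just before it. camera_params takes no time and is no camera call.
- finish_job(): hands the job in; it is judged then, once.
The state is a dict: "time_s": time; "joint_pos": joint angles; "qvel": joint speeds; "joint_efforts": joint torques, N m; "ee_pos": TCP position; "eef_rot": TCP orientation; "force": force on the tool from outside, world axes, zero at the start; "torque": the same for the moment, N m; "width": finger opening in m; "gripper_force": force on a finger pad.
Only numpy, scipy, OpenCV 4.12 (cv2) and the standard library are available. Lean on these libraries where they do the work, as an engineer would, in place of code of your own. Each camera call takes 0.05 s, during which the arm holds its last target. There are 200 camera calls.

## Task

Sweep the three loose black screw caps across the bench with the fingertips, up the ramp and all the way onto the floor of the open-fronted steel tray, so that all three lie flat inside it and none is left on the ramp. Only push them: do not lift or carry a cap. Leave the standing vials, the bottles and the jug where they are.

Things in the scene. Friction and masses are not known exactly. Their poses are not given: they have to be found in the camera images.
- tray: low sheet-steel tray fixed to the bench, walls on three sides, front open. Origin: centre of its footprint at bench level; x points from the open front to the back wall, y along the back wall, z up. Floor: x -75 to +75 mm, y -95 to +95 mm, 3 mm above the bench. Walls 3 mm thick, rim 38 mm above the bench. A full-width ramp rises from the bench (x = -95 mm) to the floor (x = -75 mm).
- cap_1: loose black ribbed plastic screw cap lying flat on the bench, round, 38 mm in diameter, 18 mm high, about 25 g; it slides when pushed at its side. Origin: centre of its underside, z up.
- cap_2: loose black ribbed plastic screw cap lying flat on the bench, round, 38 mm in diameter, 18 mm high, about 25 g; it slides when pushed at its side. Origin: centre of its underside, z up.
- cap_3: loose black ribbed plastic screw cap lying flat on the bench, round, 38 mm in diameter, 18 mm high, about 25 g; it slides when pushed at its side. Origin: centre of its underside, z up.
- vial_1: One small capped sample vial, clear with a white cap, standing upright, 23 mm in diameter, 45 mm high; to be left standing. Origin: centre of its underside. It stands among the caps.
- vial_2: Another small capped sample vial, clear with a white cap, standing upright, 23 mm in diameter, 45 mm high; to be left standing. Origin: centre of its underside. It stands to one side, nearer the back of the bench.
- wash_bottle: white wash bottle with a red spout cap, 68 mm in diameter, 150 mm high, standing at the back left. Origin: centre of its underside.
- jug: small glass jug with a handle, 62 x 96 mm, 66 mm high, standing at the left. Origin: centre of its underside.

How it is judged:
By the outcome, as a careful person would: the job done as asked, in the order asked, and still so for the second after the job is handed in, with the robot touching nothing.
It also fails if it takes over 72 s, if anything falls off the work surface, if the arm or the gripper's body presses on something with over 40 N, if the wrist force passes 120 N, or if a joint passes its speed limit or range.

## Working session

There is one attempt and no reset: what is moved stays moved. The work goes in short steps, Python scripts to look and compute and a tool call to move; the robot and the scene stay as the last step left them, time stands still between calls to the robot, and variables do not carry over. Pictures are saved under pics/ and viewed, at most 10 in all, crops included, and the job is handed in when it is done.

Besides the shell and the picture viewer there is one more tool, called as name(argument=value, ...) on one line, values as JSON. apply_moves: Moves the arm, as the interface text tells. Its arguments: {"type":"object","properties":{"angular":{"type":"array"},"dp":{"type":"array"},"jaw":{"type":"array"},"squeeze":{"type":"number"}},"required":["angular","dp","jaw"]}

```bash
mkdir -p pics; python3 - <<'E'
from bench import *
import cv2
s=sense();print(s['time_s'],s['ee_pos'],s['eef_rot'],s['width'],tips_ahead)
for n in("top","side"):
    im=capture(n);cv2.imwrite(f'pics/{n}0.png',im[:,:,::-1]);print(n,camera_params(n))
print(camera_params("wrist"))
E
```

```text
0.0 [ 0.25897728 -0.54058001  0.22182575] [ 9.75151795e-01  2.21536088e-01 -1.85708368e-04 -8.39098276e-04] 0.08512009247413833 0.019
top {'fovy': 44.19811603906064, 'cx': 319.64140580110455, 'cy': 204.36789863175557, 'extrinsics': array([[-0.00650507, -0.98231628,  0.18711601,  0.28480254],
       [-0.9999701 ,  0.0071725 ,  0.00289011,  0.06984325],
       [-0.00418109, -0.18709162, -0.98233357,  1.50588353],
       [ 0.        ,  0.        ,  0.        ,  1.        ]])}
side {'fovy': 46.834575412927066, 'cx': 320.3907473213712, 'cy': 201.201462789756, 'extrinsics': array([[-8.81374516e-01, -2.97332810e-01,  3.67113283e-01,
         1.53791900e-01],
       [-4.72417500e-01,  5.56067359e-01, -6.83820736e-01,
         8.07144737e-01],
       [-8.17372925e-04, -7.76132909e-01, -6.30568822e-01,
         7.06155027e-01],
       [ 0.00000000e+00,  0.00000000e+00,  0.00000000e+00,
         1.00000000e+00]])}
{'fovy': 64.0962462513611, 'cx': 323.00471875460045, 'cy': 195.66996523233294, 'hand_eye': array([[-6.79690223e-04, -9.62866384e-01, -2.69977525e-01,
         6.76928412e-02],
       [ 9.99999517e-01, -8.46090498e-04,  4.99975707e-04,
         4.77690417e-04],
       [-7.09835220e-04, -2.69977055e-01,  9.62866494e-01,
        -1.51805113e-01],
       [ 0.00000000e+00,  0.00000000e+00,  0.00000000e+00,
         1.00000000e+00]])}
```

View pics/top0.png

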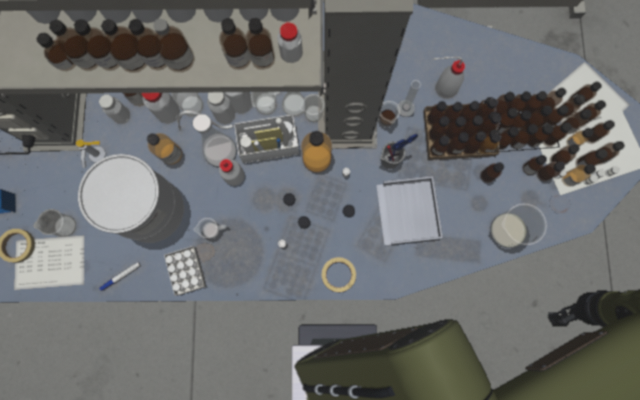

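View pics/side0.png

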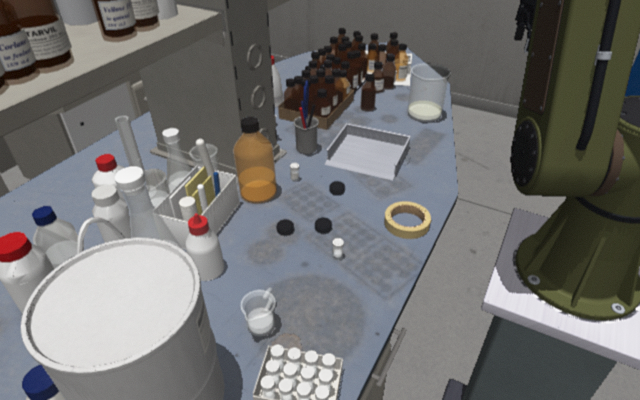

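Top view: caps at about (289,199), (304,222) and (349,211); vials at (346,172) and (282,243). The tray spans (377..441, 178..245), with its open front on the image left (+y).

```bash
cat > h.py <<'E'
import numpy as np, cv2
from bench import *
def ray(n,uv,z,E=None):
    p=camera_params(n);f=200/np.tan(np.radians(p['fovy']/2))
    E=p['extrinsics'] if E is None else E
    d=E[:3,:3]@np.array([(uv[0]-p['cx'])/f,(uv[1]-p['cy'])/f,1]);o=E[:3,3]
    return o+d*(z-o[2])/d[2]
def blobs(im,mask,x0,y0,x1,y1,lo,hi):
    m=np.zeros_like(mask);m[y0:y1,x0:x1]=mask[y0:y1,x0:x1]
    n,_,st,c=cv2.connectedComponentsWithStats(m.astype(np.uint8))
    return [(c[i],st[i]) for i in range(1,n) if lo<st[i,4]<hi]
E
python3 - <<'E'
from h import *
im=cv2.imread('pics/top0.png');g=im.max(2)
print('top caps');
for c,s in blobs(im,g<55,250,160,372,260,20,400):print(c,s,ray('top',c,.012)[:2].round(4))
print('vials')
for c,s in blobs(im,im.min(2)>160,265,160,372,260,10,300):print(c,s,ray('top',c,.045)[:2].round(4))
im2=cv2.imread('pics/side0.png')
print('side caps')
for c,s in blobs(im2,im2.max(2)<55,265,170,360,250,20,400):print(c,s,ray('side',c,.010)[:2].round(4))
print('side vials')
for c,s in blobs(im2,im2.min(2)>165,265,150,360,260,10,300):print(c,s,ray('side',c,.040)[:2].round(4))
crop=lambda I,x0,y0,x1,y1,k:cv2.resize(I[y0:y1,x0:x1],None,fx=k,fy=k,interpolation=cv2.INTER_CUBIC)
cv2.imwrite('pics/c.png',crop(im,255,155,455,290,4))
E
```

```text
top caps
[290.2 201.8] [285 198   9   7  25] [0.5781 0.1652]
vials
[345.97222222 170.91666667] [343 168   7   7  36] [ 0.6666 -0.0071]
[281.5 243. ] [279 240   6   7  38] [0.4469 0.1884]
side caps
[336.67320261 188.03921569] [330 182  14  13 153] [ 0.5479 -0.0124]
[322.79695431 225.23857868] [315 218  17  15 197] [0.5139 0.1251]
[284.92270531 227.26086957] [277 220  17  15 207] [0.5854 0.171 ]
side vials
[294. 165.] [290 163   9   5  41] [ 0.6692 -0.0119]
[337.75675676 241.60810811] [332 238  12   8  74] [0.4475 0.1845]
[337.08510638 252.08510638] [334 249   8   8  47] [0.4352 0.2121]
```

View pics/c.png

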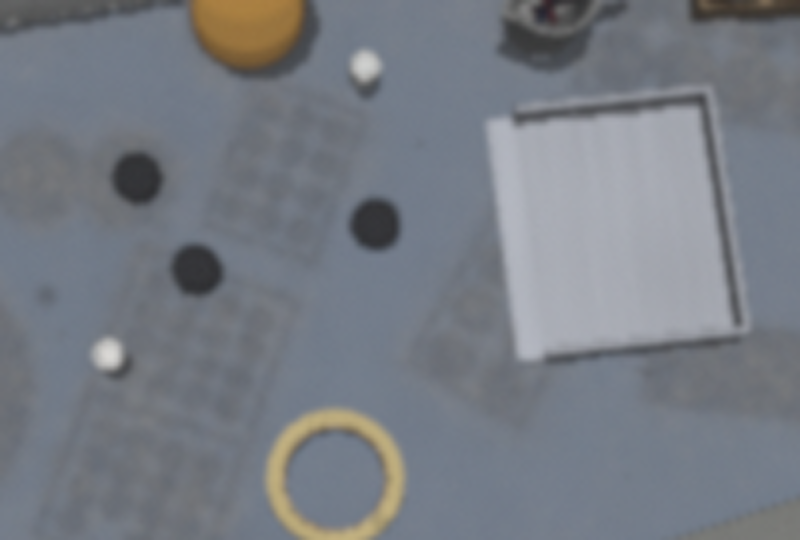

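```bash
python3 - <<'E'
from h import *
r=lambda u,v,z:ray('top',(255+(u-1.5)/4,155+(v-1.5)/4),z)[:2]
for c in [(137,178),(197,270),(375,223)]:print('cap',r(*c,.016).round(4))
A,B=r(488,120,0),r(519,360,0);C,D=r(711,87,.038),r(749,332,.038)
print(A,B,C,D,np.linalg.norm(A-B),np.linalg.norm(C-D),np.linalg.norm(A-C))
x=(C+D-A-B)/2;L=np.linalg.norm(x);x/=L
y=(A-B)/np.linalg.norm(A-B);d=np.linalg.norm(C-D)
print('L(expect 173)',L,'x',x,np.degrees(np.arctan2(x[1],x[0])),'y',y,'centre',(C+D)/2-x*.078,(A+B)/2+x*.095)
E
```

```text
cap [0.5858 0.1691]
cap [0.5137 0.1228]
cap [ 0.5492 -0.0139]
[ 0.63333798 -0.1047539 ] [ 0.44468302 -0.12317417] [ 0.64919088 -0.27179995] [ 0.460443  -0.2909013] 0.1895521033461461 0.1897119557262165 0.16779660293152046
L(expect 173) 0.16813124414045338 x [ 0.09401253 -0.99557101] -84.60551242248998 y [0.99526703 0.0971779 ] centre [ 0.54748396 -0.20369609] [ 0.54794169 -0.20854328]
```

apply_moves(angular=[[0,0,-0.122],[0,0,-0.122],[0,0,-0.122],[0,0,-0.122],[0,0,-0.122],[0,0,-0.122],[0,0,-0.122],[0,0,-0.122],[0,0,-0.122],[0,0,-0.122]], dp=[[0,0,0],[0,0,0],[0,0,0],[0,0,0],[0,0,0],[0,0,0],[0,0,0],[0,0,0],[0,0,0],[0,0,0]], jaw=[0.3,0.3,0.3,0.3,0.3,0.3,0.3,0.3,0.3,0.3])

```text
time_s: 1.1
ee_pos: [0.2591, -0.5408, 0.2222]
eef_rot: [0.671, 0.742, 0.0, -0.0]
force: [-0.4, -0.2, -0.2]
width: 0.0259
gripper_force: 0.0
```

apply_moves(angular=[[0,0,0],[0,0,0],[0,0,0],[0,0,0],[0,0,0],[0,0,0],[0,0,0],[0,0,0],[0,0,0],[0,0,0],[0,0,0],[0,0,0],[0,0,0],[0,0,0],[0,0,0],[0,0,0]], dp=[[3.6,2.25,0],[3.6,2.25,0],[3.6,2.25,0],[3.6,2.25,0],[3.6,2.25,0],[3.6,2.25,0],[3.6,2.25,0],[3.6,2.25,0],[3.6,2.25,0],[3.6,2.25,0],[3.6,2.25,0],[3.6,2.25,0],[3.6,2.25,0],[3.6,2.25,0],[3.6,2.25,0],[0,0,0]], jaw=[0.3,0.3,0.3,0.3,0.3,0.3,0.3,0.3,0.3,0.3,0.3,0.3,0.3,0.3,0.3,0.3])

```text
time_s: 2.7
ee_pos: [0.545, 0.0329, 0.222]
eef_rot: [0.67, 0.742, 0.001, -0.0]
force: [0.2, -0.9, -0.2]
width: 0.0255
gripper_force: 0.0
```

```bash
cat >> h.py <<'E'
C0=np.array([.548,-.206]);ex=np.array([.0950,-.9955]);ey=np.array([.9955,.0950])
def tf(p):d=np.array(p)[:2]-C0;return np.array([d@ex,d@ey]).round(4)
def st():
    from scipy.spatial.transform import Rotation as R
    s=sense();r=R.from_quat(s['eef_rot']).as_matrix();x=r[:,0]
    print(round(s['time_s'],2),s['ee_pos'].round(4) if hasattr(s['ee_pos'],'round') else s['ee_pos'],'tray',tf(s['ee_pos']),'yaw',np.degrees(np.arctan2(x[1],x[0])).round(2),'z',r[:,2].round(3),'w',round(float(s['width']),4),'F',np.round(s['force'],1));return s,r
E
python3 - <<'E'
from h import *
s,r=st()
im=capture('wrist');cv2.imwrite('pics/w1.png',im[:,:,::-1])
p=camera_params('wrist');E=np.eye(4);E[:3,:3]=r;E[:3,3]=s['ee_pos'];E=E@p['hand_eye']
g=im.max(2)
for c,t in blobs(im,g<50,0,0,640,400,300,8000):print(c,t,ray('wrist',c,.016,E).round(3),tf(ray('wrist',c,.016,E)))
E
```

```text
2.7 [0.545  0.0329 0.222 ] tray [-0.2381  0.0197] yaw 95.8 z [ 0.     0.002 -1.   ] w 0.0255 F [ 0.2 -0.9 -0.2]
[612.74861052 170.39717828] [ 588  137   52   75 2339] [0.873 0.063 0.016] [-0.2371  0.3494]
```

View pics/w1.png

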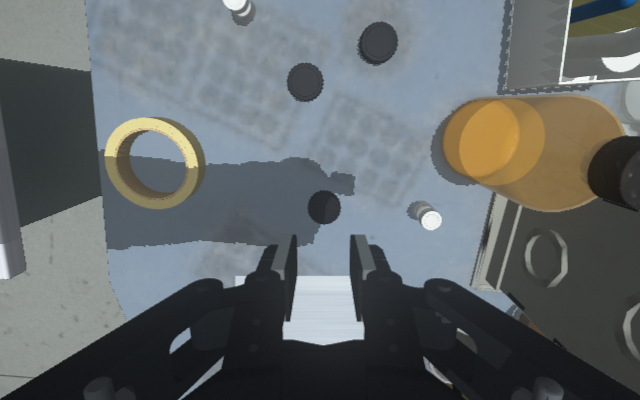

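The wrist view shows cap tops at (378,43), (305,82) and (324,207), vial caps at (235,3) and (430,220), and the pads pointing straight down.

```bash
python3 - <<'E'
from h import *
s,r=st()
p=camera_params('wrist');E=np.eye(4);E[:3,:3]=r;E[:3,3]=s['ee_pos'];E=E@p['hand_eye']
for n,u,z in [('a',(378,41),.018),('b',(305,80),.018),('c',(324,206),.018),('v2',(430,220),.045),('v1',(235,3),.045)]:
    q=ray('wrist',u,z,E);print(n,q.round(4),tf(q))
E
```

```text
2.75 [0.5438 0.0308 0.222 ] tray [-0.2362  0.0183] yaw 95.72 z [-0.001  0.    -1.   ] w 0.0261 F [-0.6 -0.  -0.5]
a [0.5859 0.167  0.018 ] [-0.3677  0.0732]
b [0.5151 0.1223 0.018 ] [-0.3299 -0.0016]
c [ 0.5488 -0.0137  0.018 ] [-0.1913  0.019 ]
v2 [ 0.6647 -0.0097  0.045 ] [-0.1843  0.1348]
v1 [0.4475 0.1803 0.045 ] [-0.3941 -0.0634]
```

apply_moves(angular=[[0,0,0],[0,0,0],[0,0,0],[0,0,0],[0,0,0],[0,0,0],[0,0,0],[0,0,0],[0,0,0],[0,0,0]], dp=[[0,0,4.4],[0,0,4.4],[0,0,4.4],[0,0,4.3],[0,0,0.5],[0,0,0.3],[0,0,0.3],[0,0,0.3],[0,0,0.3],[0,0,0]], jaw=[0.3,0.3,0.3,0.3,0.3,0.3,0.3,0.3,0.3,0.3])

```text
time_s: 3.75
ee_pos: [0.5439, 0.0288, 0.0314]
eef_rot: [0.672, 0.74, 0.0, 0.0]
force: [-0.8, 0.5, -1.0]
width: 0.0258
gripper_force: 0.0
```

```bash
python3 - <<'E'
from h import *
s,r=st()
im=capture('wrist');cv2.imwrite('pics/w2.png',im[:,:,::-1]);im=capture('side');cv2.imwrite('pics/s2.png',cv2.resize(im[120:260,220:440,::-1],None,fx=3,fy=3))
E
```

```text
3.75 [0.5439 0.0288 0.0314] tray [-0.2341  0.0183] yaw 95.5 z [ 0.001  0.    -1.   ] w 0.0258 F [-0.8  0.5 -1. ]
```

View pics/s2.png

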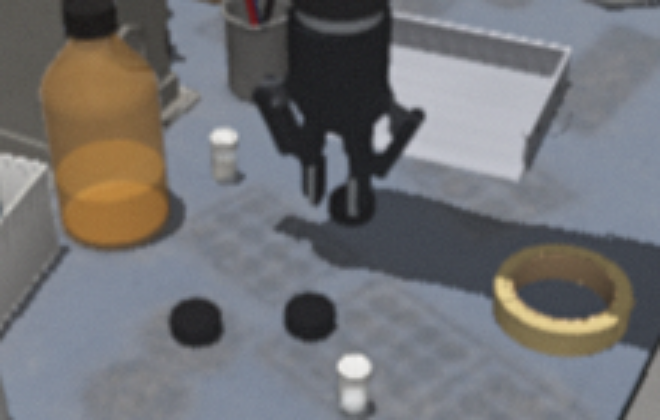

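The side view shows the fingertips behind cap c, clear of the bench and roughly at cap-top height. I'll go 5 mm lower and push.

apply_moves(angular=[[0,0,0],[0,0,0],[0,0,0],[0,0,0],[0,0,0],[0,0,0],[0,0,0],[0,0,0],[0,0,0],[0,0,0],[0,0,0]], dp=[[0,0,0.25],[0,0,0.25],[-1,0,0],[-1,0,0],[-1,0,0],[-1,0,0],[-1,0,0],[-1,0,0],[-1,0,0],[-1,0,0],[0,0,0]], jaw=[0.3,0.3,0.3,0.3,0.3,0.3,0.3,0.3,0.3,0.3,0.3])

```text
time_s: 4.95
ee_pos: [0.5513, -0.0522, 0.0258]
eef_rot: [0.673, 0.74, -0.0, 0.0]
force: [0.0, -0.2, -0.2]
width: 0.0258
gripper_force: 0.0
```

```bash
python3 - <<'E'
from h import *
s,r=st()
im=capture('wrist');a=cv2.resize(im[150:400,150:490,::-1],None,fx=1.3,fy=1.3)
im=capture('side');b=cv2.resize(im[110:218,270:417,::-1],(442,325),interpolation=cv2.INTER_CUBIC)[:325]
cv2.imwrite('pics/s3.png',cv2.resize(np.hstack([a,b]),None,fx=.9,fy=.9))
E
```

```text
4.95 [ 0.5513 -0.0522  0.0258] tray [-0.1528  0.0179] yaw 95.41 z [ 0. -0. -1.] w 0.0258 F [ 0.  -0.2 -0.2]
```

View pics/s3.png

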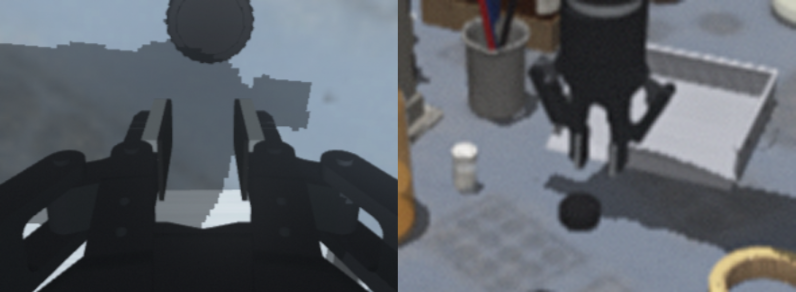

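Both views show that cap c didn't move. It's still at side pixel (337,188), and the fingers passed over it. I'll work out the real tip height from the side views.

```bash
python3 - <<'E'
from h import *
for pos,tips in [((.5439,.0288,.0314),[(324,187),(337.7,191.7)]),((.5513,-.0522,.0258),[(336.3,170.4),(351.1,173.7)])]:
    m=np.mean(tips,0)
    for z in (0,.01,.02,.03,.04):
        q=ray('side',m,z)[:2];d=(q-np.array(pos)[:2]);print(z,'offset tray x,y mm',(1e3*np.array([d@ex,d@ey])).round(1))
E
```

```text
0 offset tray x,y mm [43.  16.1]
0.01 offset tray x,y mm [30.9 11.5]
0.02 offset tray x,y mm [18.8  6.8]
0.03 offset tray x,y mm [6.7 2.1]
0.04 offset tray x,y mm [-5.4 -2.6]
0 offset tray x,y mm [43.9 12.9]
0.01 offset tray x,y mm [30.6  8.2]
0.02 offset tray x,y mm [17.4  3.6]
0.03 offset tray x,y mm [ 4.1 -1. ]
0.04 offset tray x,y mm [-9.2 -5.6]
```

apply_moves(angular=[[0,0,0],[0,0,0],[0,0,0],[0,0,0]], dp=[[-0.5,0,0.2],[-0.5,0,0.2],[0,0,0.2],[0,0,0]], jaw=[0.3,0.3,0.3,0.3])

```text
time_s: 5.45
ee_pos: [0.5517, -0.0608, 0.0192]
eef_rot: [0.672, 0.74, -0.0, -0.0]
force: [0.6, 0.0, 0.3]
width: 0.0259
gripper_force: 0.0
```

apply_moves(angular=[[0,0,0],[0,0,0],[0,0,0]], dp=[[0,0,0.15],[0,0,0.15],[0,0,0]], jaw=[0.3,0.3,0.3])

```text
time_s: 5.75
ee_pos: [0.5519, -0.0607, 0.0165]
eef_rot: [0.672, 0.74, -0.0, -0.0]
force: [-0.2, 0.1, 0.1]
width: 0.0255
gripper_force: 0.0
```

apply_moves(angular=[[0,0,0],[0,0,0],[0,0,0],[0,0,0]], dp=[[0,0,0.15],[0,0,0.15],[0,0,0.15],[0,0,0]], jaw=[0.3,0.3,0.3,0.3])

```text
time_s: 6.15
ee_pos: [0.5519, -0.0608, 0.0119]
eef_rot: [0.672, 0.74, -0.0, -0.0]
force: [0.2, 0.6, -0.0]
width: 0.0254
gripper_force: 0.0
```

apply_moves(angular=[[0,0,0],[0,0,0],[0,0,0]], dp=[[0,0,0.15],[0,0,0.15],[0,0,0]], jaw=[0.3,0.3,0.3])

```text
time_s: 6.45
ee_pos: [0.5519, -0.0608, 0.009]
eef_rot: [0.672, 0.74, -0.0, -0.0]
force: [-0.1, -0.6, -0.4]
width: 0.0255
gripper_force: 0.0
```

```bash
python3 - <<'E'
from h import *
s,r=st()
im=capture('side');b=cv2.resize(im[110:218,270:417,::-1],None,fx=5,fy=5,interpolation=cv2.INTER_CUBIC)
cv2.imwrite('pics/s4.png',b)
E
```

```text
6.45 [ 0.5519 -0.0608  0.009 ] tray [-0.1442  0.0177] yaw 95.5 z [-0.  0. -1.] w 0.0255 F [-0.1 -0.6 -0.4]
```

View pics/s4.png

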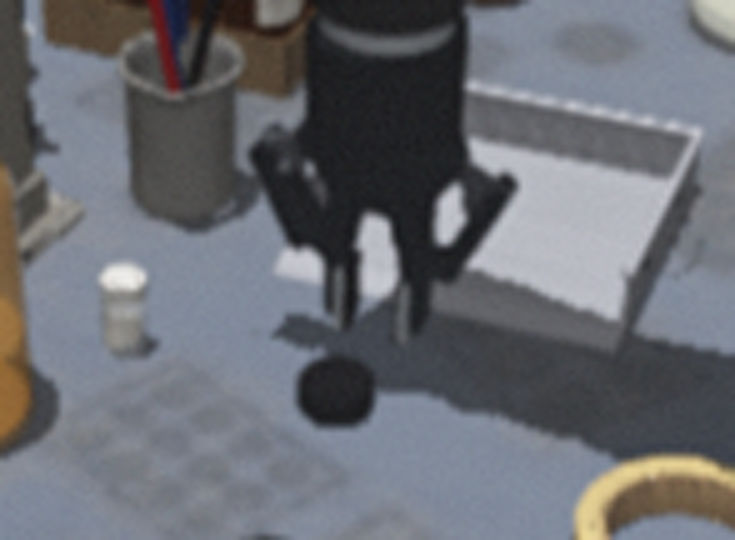

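The fingertips sit at side pixels (338,176) and (351,178), just past the unmoved cap and not yet on the bench.

```bash
python3 - <<'E'
from h import *
for z in (0,.005,.01,.015,.02):
    q=ray('side',(344.6,177.2),z)[:2];d=q-np.array([.5519,-.0608]);print(z,(1e3*np.array([d@ex,d@ey])).round(1))
s,_=st()
E
```

```text
0 [14.7  2.9]
0.005 [8.2 0.7]
0.01 [ 1.7 -1.6]
0.015 [-4.8 -3.8]
0.02 [-11.3  -6.1]
6.5 [ 0.5519 -0.0608  0.0091] tray [-0.1441  0.0177] yaw 95.5 z [-0.  0. -1.] w 0.0259 F [ 0.7 -0.5 -0.2]
```

apply_moves(angular=[[0,0,0],[0,0,0],[0,0,0],[0,0,0]], dp=[[0,0,0.15],[0,0,0.15],[0,0,0.1],[0,0,0]], jaw=[0.3,0.3,0.3,0.3])

```text
time_s: 6.9
ee_pos: [0.5519, -0.0608, 0.005]
eef_rot: [0.672, 0.74, -0.0, -0.0]
force: [0.7, 0.1, 0.6]
width: 0.0256
gripper_force: 0.0
```

apply_moves(angular=[[0,0,0],[0,0,0],[0,0,0]], dp=[[0,0,0.15],[0,0,0.15],[0,0,0]], jaw=[0.3,0.3,0.3])

```text
time_s: 7.2
ee_pos: [0.5518, -0.0608, 0.0019]
eef_rot: [0.672, 0.74, -0.0, -0.0]
force: [-0.2, -0.4, 0.1]
width: 0.0257
gripper_force: 0.0
```

apply_moves(angular=[[0,0,0],[0,0,0],[0,0,0]], dp=[[0,0,0.15],[0,0,0.15],[0,0,0]], jaw=[0.3,0.3,0.3])

```text
time_s: 7.5
ee_pos: [0.5519, -0.0608, -0.001]
eef_rot: [0.672, 0.74, -0.0, -0.0]
force: [-0.3, 0.1, 0.8]
width: 0.0255
gripper_force: 0.0
```

apply_moves(angular=[[0,0,0],[0,0,0],[0,0,0]], dp=[[0,0,0.15],[0,0,0.15],[0,0,0]], jaw=[0.3,0.3,0.3])

```text
time_s: 7.8
ee_pos: [0.5519, -0.0608, -0.004]
eef_rot: [0.672, 0.74, -0.0, -0.0]
force: [-0.9, -0.0, -0.5]
width: 0.0257
gripper_force: 0.0
```

apply_moves(angular=[[0,0,0],[0,0,0],[0,0,0]], dp=[[0,0,0.15],[0,0,0.15],[0,0,0]], jaw=[0.3,0.3,0.3])

```text
time_s: 8.1
ee_pos: [0.5519, -0.0608, -0.007]
eef_rot: [0.672, 0.74, -0.0, -0.0]
force: [0.6, -1.0, 0.8]
width: 0.0259
gripper_force: 0.0
```

apply_moves(angular=[[0,0,0],[0,0,0],[0,0,0]], dp=[[0,0,0.1],[0,0,0.1],[0,0,0]], jaw=[0.3,0.3,0.3])

```text
time_s: 8.4
ee_pos: [0.5521, -0.0608, -0.0086]
eef_rot: [0.672, 0.74, 0.0, 0.0]
force: [0.4, -0.8, 2.0]
width: 0.0259
gripper_force: 1.0
```

The tips touch the bench at TCP z ≈ -8.5 mm, so they sit about 8 mm behind the reported TCP. I'll push at TCP z ≈ -1.5 mm, which puts the tips about 7 mm up. First I go back behind c.

apply_moves(angular=[[0,0,0],[0,0,0],[0,0,0],[0,0,0],[0,0,0],[0,0,0],[0,0,0],[0,0,0],[0,0,0],[0,0,0],[0,0,0],[0,0,0],[0,0,0],[0,0,0],[0,0,0],[0,0,0]], dp=[[0,0,-2.5],[0,0,-2.5],[3.1,0.1,0],[3.1,0,0],[3.2,0,0],[0,0,2.2],[0,0,2.05],[0,0,0],[-1,0,0],[-1,0,0],[-1,0,0],[-1,0,0],[-1,0,0],[-1,0,0],[-1,0,0],[0,0,0]], jaw=[0.3,0.3,0.3,0.3,0.3,0.3,0.3,0.3,0.3,0.3,0.3,0.3,0.3,0.3,0.3,0.3])

```text
time_s: 10.0
ee_pos: [0.5509, -0.0383, -0.0013]
eef_rot: [0.673, 0.74, -0.0, 0.0]
force: [0.0, -0.2, -0.6]
width: 0.0255
gripper_force: 0.0
```

```bash
cat >> h.py <<'E'
def caps():
    s,r=st();im=capture('wrist')
    p=camera_params('wrist');E=np.eye(4);E[:3,:3]=r;E[:3,3]=s['ee_pos'];E=E@p['hand_eye']
    for c,t in blobs(im,im.max(2)<75,100,0,540,230,600,20000):print('wrist',c.round(),t,tf(ray('wrist',c,.016,E)))
    im=capture('side')
    for c,t in blobs(im,im.max(2)<60,265,110,400,250,20,900):print('side',c.round(1),t,tf(ray('side',c,.010)))
E
python3 -c "
from h import *
caps();im=capture('wrist');cv2.imwrite('pics/w5.png',im[:,:,::-1])"
```

```text
10.0 [ 0.5509 -0.0383 -0.0013] tray [-0.1667  0.0189] yaw 95.4 z [ 0. -0. -1.] w 0.0255 F [ 0.  -0.2 -0.6]
side [322.8 225.2] [315 218  17  15 205] [-0.3329 -0.0026]
side [285.  227.2] [277 220  17  15 211] [-0.3716  0.073 ]
```

View pics/w5.png

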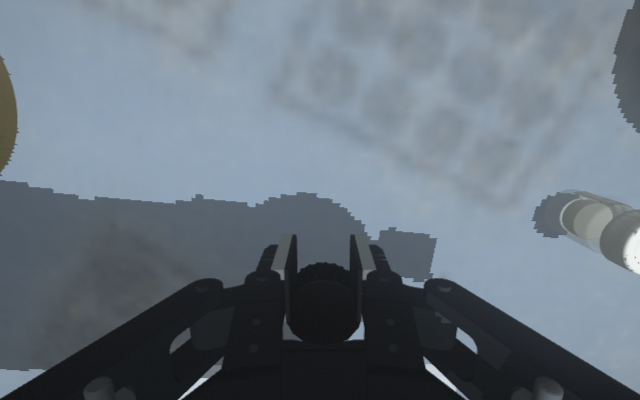

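Cap c sits centred in the cradle, at (322,303) just ahead of the fingers. I'll push it on into the tray.

apply_moves(angular=[[0,0,0],[0,0,0],[0,0,0],[0,0,0],[0,0,0],[0,0,0],[0,0,0],[0,0,0],[0,0,0],[0,0,0],[0,0,0],[0,0,0],[0,0,0],[0,0,0],[0,0,0],[0,0,0],[0,0,0],[0,0,0],[0,0,0],[0,0,0]], dp=[[-1,0,0],[-1,0,0],[-1,0,0],[-1,0,0],[-1,0,0],[-1,0,0],[-1,0,0],[-1,0,0],[-1,0,0],[-1,0,0],[-1,0,0],[-1,0,0],[-1,0,0],[-1,0,0],[-1,0,0],[-1,0,0],[-1,0,0],[-1,0,0],[-0.5,0,0],[0,0,0]], jaw=[0.3,0.3,0.3,0.3,0.3,0.3,0.3,0.3,0.3,0.3,0.3,0.3,0.3,0.3,0.3,0.3,0.3,0.3,0.3,0.3])

```text
time_s: 12.15
ee_pos: [0.5686, -0.2218, -0.0013]
eef_rot: [0.673, 0.74, -0.0, 0.0]
force: [0.1, -0.2, -0.3]
width: 0.0257
gripper_force: 0.0
```

apply_moves(angular=[[0,0,0],[0,0,0],[0,0,0],[0,0,0],[0,0,0],[0,0,0],[0,0,0],[0,0,0],[0,0,0],[0,0,0],[0,0,0],[0,0,0],[0,0,0],[0,0,0],[0,0,0]], dp=[[0.75,0,0],[0.75,0,0],[0,0,-3],[0,0,-3],[3.72,-0.17,0],[3.72,-0.17,0],[3.72,-0.17,0],[3.72,-0.17,0],[3.72,-0.17,0],[3.72,-0.17,0],[3.72,-0.17,0],[3.72,-0.17,0],[3.72,-0.17,0],[3.72,-0.17,0],[0,0,0]], jaw=[0.3,0.3,0.3,0.3,0.3,0.3,0.3,0.3,0.3,0.3,0.3,0.3,0.3,0.3,0.3])

```text
time_s: 13.65
ee_pos: [0.5131, 0.1673, 0.0589]
eef_rot: [0.67, 0.742, 0.001, -0.001]
force: [-0.0, 0.6, 0.1]
width: 0.0257
gripper_force: 0.0
```

```bash
python3 - <<'E'
from h import *
st()
im=capture('top')
for c,t in blobs(im,im.max(2)<70,375,175,445,250,10,400):print('top',c.round(1),t,tf(ray('top',c,.019)))
im=capture('side')
for c,t in blobs(im,im.max(2)<60,320,120,410,180,20,900):print('side',c.round(1),t,tf(ray('side',c,.013)))
E
```

```text
13.65 [0.5131 0.1673 0.0589] tray [-0.3749  0.0008] yaw 95.86 z [ 0.     0.002 -1.   ] w 0.0257 F [-0.   0.6  0.1]
top [423.9 203.4] [419 199  11  10  86] [0.0417 0.0168]
side [326.8 149.4] [320 120  16  60 789] [-0.0433  0.1057]
side [367.5 140.8] [362 136  12  11 113] [0.0427 0.016 ]
```

Cap c lies at tray (0.042, 0.017). Next is b, steered toward y = -0.045.

apply_moves(angular=[[0,0,0],[0,0,0],[0,0,0],[0,0,0],[0,0,0],[0,0,0],[0,0,0],[0,0,0],[0,0,0],[0,0,0],[0,0,0],[0,0,0],[0,0,0],[0,0,0],[0,0,0],[0,0,0],[0,0,0],[0,0,0],[0,0,0],[0,0,0]], dp=[[0,0,0],[0,0,3],[0,0,3],[-1,0,0],[-1,0,0],[-1,0,0],[-1,-0.16,0],[-1,-0.16,0],[-1,-0.16,0],[-1,-0.16,0],[-1,-0.16,0],[-1,-0.16,0],[-1,-0.16,0],[-1,-0.16,0],[-1,-0.16,0],[-1,-0.16,0],[-1,-0.16,0],[-1,-0.16,0],[-1,-0.16,0],[-1,-0.16,0]], jaw=[0.3,0.3,0.3,0.3,0.3,0.3,0.3,0.3,0.3,0.3,0.3,0.3,0.3,0.3,0.3,0.3,0.3,0.3,0.3,0.3])

```text
time_s: 15.75
ee_pos: [0.5084, -0.0096, -0.0013]
eef_rot: [0.672, 0.74, -0.0, -0.0]
force: [-0.2, -0.4, -0.3]
width: 0.0257
gripper_force: 0.2
```

apply_moves(angular=[[0,0,0],[0,0,0],[0,0,0],[0,0,0],[0,0,0],[0,0,0],[0,0,0],[0,0,0],[0,0,0],[0,0,0],[0,0,0],[0,0,0],[0,0,0],[0,0,0],[0,0,0],[0,0,0],[0,0,0],[0,0,0],[0,0,0]], dp=[[-1,-0.16,0],[-1,-0.16,0],[-1,-0.16,0],[-1,-0.16,0],[-1,-0.16,0],[-1,-0.16,0],[-1,-0.16,0],[-1,-0.16,0],[-1,-0.16,0],[-1,-0.16,0],[-1,-0.16,0],[-1,-0.16,0],[-1,-0.16,0],[-1,-0.16,0],[-1,0,0],[-1,0,0],[-1,0,0],[-1,0,0],[0,0,0]], jaw=[0.3,0.3,0.3,0.3,0.3,0.3,0.3,0.3,0.3,0.3,0.3,0.3,0.3,0.3,0.3,0.3,0.3,0.3,0.3])

```text
time_s: 17.65
ee_pos: [0.5039, -0.1915, -0.0012]
eef_rot: [0.673, 0.74, -0.0, 0.0]
force: [0.2, -0.4, -1.8]
width: 0.0253
gripper_force: 0.0
```

```bash
cat >> h.py <<'E'
def look():
    im=capture('side')
    for c,t in blobs(im,im.max(2)<60,265,110,410,250,20,1500):print('side',c.round(1),t,tf(ray('side',c,.012)))
    im=capture('top')
    for c,t in blobs(im,im.max(2)<70,280,165,445,250,20,400):print('top',c.round(1),t,tf(ray('top',c,.018)))
E
python3 -c "
from h import *
st();look()"
```

```text
17.65 [ 0.5039 -0.1915 -0.0012] tray [-0.0186 -0.0425] yaw 95.42 z [ 0.001 -0.001 -1.   ] w 0.0253 F [ 0.2 -0.4 -1.8]
side [312.3 115.2] [304 110  25  18 145] [0.1211 0.2207]
side [383.6 130.9] [ 361  110   49   49 1370] [ 0.115  -0.0098]
side [284.9 227.2] [277 220  17  15 212] [-0.3737  0.0719]
top [389.8 165.9] [383 165  14   3  34] [-0.0469  0.146 ]
top [288.9 199.1] [284 194  11  11  98] [-0.3695  0.073 ]
```

apply_moves(angular=[[0,0,0],[0,0,0],[0,0,0],[0,0,0],[0,0,0],[0,0,0],[0,0,0],[0,0,0],[0,0,0],[0,0,0],[0,0,0],[0,0,0],[0,0,0],[0,0,0],[0,0,0],[0,0,0]], dp=[[0.75,0,0],[0.75,0,0],[0,0,-3],[0,0,-3],[3.77,1.16,0],[3.77,1.16,0],[3.77,1.16,0],[3.77,1.16,0],[3.77,1.16,0],[3.77,1.16,0],[3.77,1.16,0],[3.77,1.16,0],[3.77,1.16,0],[3.77,1.16,0],[0,0,0],[0,0,0]], jaw=[0.3,0.3,0.3,0.3,0.3,0.3,0.3,0.3,0.3,0.3,0.3,0.3,0.3,0.3,0.3,0.3])

```text
time_s: 19.35
ee_pos: [0.5803, 0.2127, 0.0584]
eef_rot: [0.671, 0.741, -0.0, -0.0]
force: [0.3, -0.1, -0.6]
width: 0.0254
gripper_force: 0.0
```

```bash
python3 -c "
from h import *
st();look()"
```

```text
19.35 [0.5803 0.2127 0.0584] tray [-0.4137  0.072 ] yaw 95.66 z [-0.001 -0.    -1.   ] w 0.0254 F [ 0.3 -0.1 -0.6]
side [312.4 115.2] [304 110  24  18 137] [0.1213 0.2204]
side [367.4 140.8] [362 136  12  11 112] [0.0445 0.0165]
side [384.5 152. ] [379 147  12  11 113] [ 0.0072 -0.0449]
top [389.5 165.8] [383 165  14   3  34] [-0.0478  0.1462]
top [305.5 215.9] [280 168  43  82 278] [-0.3238  0.0155]
top [423.8 203.5] [419 199  11  10  87] [0.0418 0.0168]
top [415.4 224.2] [411 220  10  10  82] [ 0.0072 -0.0444]
```

apply_moves(angular=[[0,0,0],[0,0,0],[0,0,0],[0,0,0],[0,0,0],[0,0,0],[0,0,0],[0,0,0],[0,0,0],[0,0,0],[0,0,0],[0,0,0],[0,0,0],[0,0,0],[0,0,0],[0,0,0],[0,0,0],[0,0,0],[0,0,0],[0,0,0]], dp=[[0,0,3],[0,0,3],[-1,0,0],[-1,0,0],[-1,0,0],[-1,-0.1,0],[-1,-0.1,0],[-1,-0.1,0],[-1,-0.1,0],[-1,-0.1,0],[-1,-0.1,0],[-1,-0.1,0],[-1,-0.1,0],[-1,-0.1,0],[-1,-0.1,0],[-1,-0.1,0],[-1,-0.1,0],[-1,-0.1,0],[-1,-0.1,0],[-1,-0.1,0]], jaw=[0.3,0.3,0.3,0.3,0.3,0.3,0.3,0.3,0.3,0.3,0.3,0.3,0.3,0.3,0.3,0.3,0.3,0.3,0.3,0.3])

```text
time_s: 21.45
ee_pos: [0.5836, 0.0298, -0.0013]
eef_rot: [0.672, 0.74, -0.0, -0.0]
force: [-0.1, 0.6, -0.6]
width: 0.0253
gripper_force: 0.1
```

apply_moves(angular=[[0,0,0],[0,0,0],[0,0,0],[0,0,0],[0,0,0],[0,0,0],[0,0,0],[0,0,0],[0,0,0],[0,0,0],[0,0,0],[0,0,0],[0,0,0],[0,0,0],[0,0,0],[0,0,0],[0,0,0],[0,0,0],[0,0,0],[0,0,0]], dp=[[-1,-0.1,0],[-1,0,0],[-1,0,0],[-1,0,0],[-1,0,0],[-1,0,0],[-1,0,0],[-1,0,0],[-1,0,0],[-1,0,0],[-1,0,0],[-1,0,0],[-1,0,0],[-1,0,0],[-1,0,0],[-1,0,0],[-1,0,0],[-1,0,0],[-1,0,0],[-1,0,0]], jaw=[0.3,0.3,0.3,0.3,0.3,0.3,0.3,0.3,0.3,0.3,0.3,0.3,0.3,0.3,0.3,0.3,0.3,0.3,0.3,0.3])

```text
time_s: 23.45
ee_pos: [0.6019, -0.1694, -0.0013]
eef_rot: [0.672, 0.74, 0.0, 0.0]
force: [-0.1, 0.5, -0.4]
width: 0.0255
gripper_force: 0.1
```

apply_moves(angular=[[0,0,0],[0,0,0],[0,0,0],[0,0,0],[0,0,0],[0,0,0],[0,0,0],[0,0,0],[0,0,0],[0,0,0],[0,0,0],[0,0,0],[0,0,0]], dp=[[-1,0,0],[0,0,0],[0.75,0,0],[0.75,0,0],[0,0,-3],[0,0,-3],[0,0,-3],[0,0,-3],[4,0,0],[4,0,0],[4,0,0],[4,0,0],[0,0,0]], jaw=[0.3,0.3,0.3,0.3,0.3,0.3,0.3,0.3,0.3,0.3,0.3,0.3,0.3])

```text
time_s: 24.75
ee_pos: [0.5847, 0.0012, 0.1187]
eef_rot: [0.67, 0.742, 0.001, -0.001]
force: [-0.5, -0.3, 0.5]
width: 0.0259
gripper_force: 0.0
```

```bash
python3 -c "
from h import *
st();look()
im=capture('side');cv2.imwrite('pics/f.png',cv2.resize(im[90:290,240:460,::-1],None,fx=3,fy=3))
for c,t in blobs(im,im.min(2)>165,265,150,360,260,10,300):print('vial',c.round(1),t[4])"
```

```text
24.75 [0.5847 0.0012 0.1187] tray [-0.2028  0.0563] yaw 95.88 z [-0.001  0.002 -1.   ] w 0.0259 F [-0.5 -0.3  0.5]
side [322. 122.] [ 294  110   58   38 1051] [0.0937 0.177 ]
side [367.4 140.9] [362 136  12  11 115] [0.0438 0.0163]
side [350.  144.9] [344 140  13  11 113] [0.0047 0.0547]
side [384.5 152. ] [379 147  12  11 116] [ 0.007  -0.0449]
top [391.6 165.9] [387 165  11   3  26] [-0.0414  0.1453]
top [334.5 180.4] [333 172   4  19  22] [-0.2233  0.1173]
top [410.1 192.6] [405 188  11  10  88] [0.0045 0.0551]
top [330.2 226. ] [328 192   6  58 141] [-0.2519 -0.0232]
top [423.9 203.4] [419 199  11  10  90] [0.0421 0.0169]
top [399.3 234.3] [396 219   8  31 108] [-0.0456 -0.0702]
top [415.3 224.3] [410 220  11  10  86] [ 0.0068 -0.0447]
vial [294. 165.] 41
vial [337.7 241.6] 75
vial [337.1 252.1] 47
```

View pics/f.png

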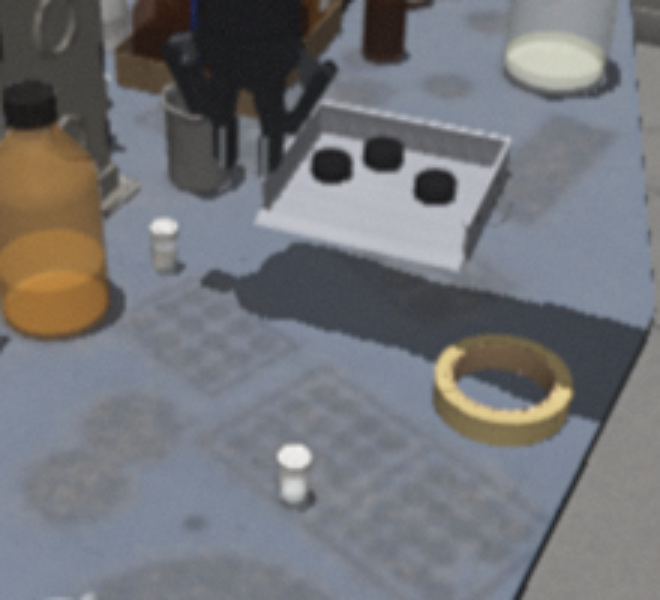

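All three caps lie flat on the tray floor, well inside the ramp, at crop pixels (331,164), (383,153) and (435,186). Both vials are standing unmoved and the gripper is clear.

```bash
python3 -c "
from bench import *
print(finish_job())"
```

```text
the job is handed in; nothing more can be done
None
```

The job is handed in: all three caps were pushed up the ramp and lie flat on the tray floor, with none on the ramp, both vials still standing where they were, and about 25 s of the 72 s used; the first pass at one cap slid over it without moving it, because the fingertips sat higher than the stated length implied, so I lowered the tool and repeated that push.

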